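Feel along a freshly ground weld bead

ROBOT

A 7-joint arm with a two-finger parallel gripper is mounted at the origin on the work surface. World frame = base frame: x ahead of the robot, y to its left, z up, the work surface at z = 0. Lengths are in m, angles in rad, forces in N, time in s.
With the tool pointing down it reaches from about 0.425 to 0.875 m from the base axis. Payload 4.7 kg.
Tool frame: the origin (TCP) lies on the mounting face of the last link; the fingertips stand 182 mm ahead of it and the grasp point (between the pads) lies 164 mm ahead of it (ctrl.finger_overhang is the distance from the TCP to the fingertips, in m); z points along the fingers, y is the line along which they close (so a half turn about z gives the same grasp; the last joint's range is limited). The gripper opens to 87 mm and grips with 3 to 60 N. Pads are 19 mm wide; open, the fingers measure 117 mm over their backs; the gripper's body (75 mm by 190 mm) begins 51 mm behind the grasp point.
Start: joints at [-1.136, 0.321, -0.07, 1.45, 0.023, 1.371, -0.057], TCP at [0.266, 0.593, 0.405] pointing down, gripper open.
Joint ranges: [-2.86, 2.86], [-0.3, 2.09], [-1.38, 1.24], [0.06, 2.45], [-1.56, 4.7], [0.09, 2.05], [-2.69, 2.69]. Speed limits (rad/s): [2.57, 2.57, 3.14, 3.14, 3.14, 3.14, 3.14].

INTERFACE

Orientations are given as a rotation vector (axis times angle).
In Python, from bench import ctrl gives the robot as it stands.
- The arm moves only by the shell command python3 -m jog 'ROWS' [FORCE]. ROWS is a JSON object of lists of equal length, an entry for each row: "translation": the shift along the tool's x, y, z as a fraction of full scale, a list of three; "yaw": the turn about the tool's z as a fraction of full scale; "jaw": the closure, from 0 (fully open) to 1 (shut). In form: {"translation": [[dx, dy, dz], ...], "yaw": [yaw, ...], "jaw": [jaw, ...]}. A call has 1 to 8 rows; each row is the pose to reach, as a shift and turn from the pose commanded when the call began, along the tool's axes at that moment, turning the shorter way round; what a row does not reach only later rows make up. Full scale, the value 1, is 0.2 m for a shift and 180 degrees for a turn. A row lasts 1/8 s, in which the tool goes at most 62.5 mm and 10.7 degrees, less where a joint would pass 70% of its speed; a pose out of reach is approached as far as the arm can. A call with a number of a shift or a turn outside -1 to 1 is refused whole. A call with a gripper value outside its range is refused whole. The fingers move at their own pace and stop on an object; FORCE is the grip in N (left out, the last holds). Time passes only in rows, so rows that repeat a pose let the fingers close. It gives the time, the measured TCP pose, the force, the opening and the grip force at its end, in the units of the state.
- ctrl.get_state(): the state, without advancing time (a new reading comes with each control period).
- ctrl.get_image(name): name is "side" or "top"; returns a dict with "pixels" (420x560x3 uint8, blue, green, red), "fx", "fy", "cx", "cy" (pixels), "k1" (the pictures are not rectified: a ray, as slopes to the right and down, at radius r is drawn at 1 + k1 r^2 times it, then the intrinsics apply), "R" (3x3) and "t" (3): a world point X has camera coordinates R X + t. Camera axes: x right, y down, z forward; pixel columns grow to the right and rows downward; lengths in m; the calibration is good to about 2 mm. A picture is of the moment at which its call begins. There is no depth.
- ctrl.close_job(): hands the job in; it is judged then, once.
Trained networks look in a picture, given as the dict that the camera call returned (one of the last four; its "shot" number tells which), for a name from the list of things; names that differ only in an ending like _2 or _b are one class to them, and where a whole thing is asked for, a point or a joint stands for the part that bears it (a point fixed in the world has none). Each returns a list of dicts, best first, with "p" (0 to 1); they miss things now and then, are a little off and sometimes report something else, mostly with a low value. They report only what shows in the picture. A call takes as long as a camera call.
- ctrl.silhouettes(label, picture): "region" (420x560 bool, what is visible of it) and "at" ([column, row] in pixels, amid what is visible of it).
The state is a dict: "time": time; "joint_positions": joint angles; "qd": joint speeds; "joint_torque": joint torques, N m; "position": TCP position; "tool_rot": TCP orientation; "ft_force": force on the tool from outside, world axes, zero at the start; "torque": the same for the moment, N m; "grip_width": opening from 0.0 (shut) to 1.0 (fully open); "grip_force": force on a finger pad.
Only numpy, scipy, OpenCV 4.12 (cv2) and the standard library are available. Lean on these libraries where they do the work, as an engineer would, in place of code of your own. Each camera call takes 0.05 s, during which the arm holds its last target. There are 200 camera calls.

TASK

On the plate with the S-shaped weld bead, feel the bead for burrs: set the shut fingertips lightly on its end beside the bored hole and run them along the crest of the bead, following its curve, to the other end. Finish there and hold, with the fingertips still resting lightly on that far end of the bead. Press only gently, and leave the plate with the straight bead and all the loose things alone: nothing is to be picked up or moved.

Things in the scene. Friction and masses are not known exactly. Their poses are not given: they have to be found in the camera images.
- bead_0 (a point): point on the crest of the wavy weld bead, start end of the bead, beside the bored hole (point 0 of 0 to 6 in order along the bead, at plate y = -84 mm); z is the height of the crest, about 55 mm above the bench with the plate at rest
- bead_1 (a point): point on the crest of the wavy weld bead, next point along the bead (point 1 of 0 to 6 in order along the bead, at plate y = -56 mm); z is the height of the crest, about 55 mm above the bench with the plate at rest
- bead_2 (a point): point on the crest of the wavy weld bead, next point along the bead (point 2 of 0 to 6 in order along the bead, at plate y = -28 mm); z is the height of the crest, about 55 mm above the bench with the plate at rest
- bead_3 (a point): point on the crest of the wavy weld bead, next point along the bead (point 3 of 0 to 6 in order along the bead, at plate y = 0 mm); z is the height of the crest, about 55 mm above the bench with the plate at rest
- bead_4 (a point): point on the crest of the wavy weld bead, next point along the bead (point 4 of 0 to 6 in order along the bead, at plate y = 28 mm); z is the height of the crest, about 55 mm above the bench with the plate at rest
- bead_5 (a point): point on the crest of the wavy weld bead, next point along the bead (point 5 of 0 to 6 in order along the bead, at plate y = 56 mm); z is the height of the crest, about 55 mm above the bench with the plate at rest
- bead_6 (a point): point on the crest of the wavy weld bead, far end of the bead (point 6 of 0 to 6 in order along the bead, at plate y = 84 mm); z is the height of the crest, about 55 mm above the bench with the plate at rest
- wavy_plate: bare steel plate 130 x 220 x 5 mm (x, y, z); origin at the centre of its underside, 40 mm above the bench, y along its length, z up. A 30 mm bored hole at a corner (x = -40, y = -78 mm) marks the start end; the other end has none. Any yaw, left or right on the bench. It bears the S-shaped weld bead: 5 mm proud, 11 mm wide, x = 22 mm * sin(pi * y / 84 mm), y from -84 (start) to +84 mm
- wavy_rest: black sprung rest fixed to the bench under that plate, 100 x 180 x 24 mm, origin under its centre. The plate floats level on it: starts to sink at 2 to 3 N, sinks 2 mm per further newton, stops hard after 10 mm (about 8 N), springs back; cannot tip, turn or slide. Touches are located by the point midway between the fingers seen from above: keep fingers shut and pointing down
- plain_plate: the other plate: same size, same hole, same sprung rest, but its bead is straight. Not to be touched. Origin at the centre of its underside, 40 mm above the bench
- socket: loose steel wrench socket, 22 mm across, 32 mm tall, standing on the wavy plate in a hollow of the S, about 45 to 60 mm from the bead's crest; origin at its foot. Leave it
- nut: loose hexagon nut, 24 mm across flats, 14 mm high, on the wavy plate in the other hollow of the S; origin at its foot. Leave it
- socket_b: loose steel wrench socket, 24 mm across, 36 mm tall, standing on the plain plate; origin at its foot. Leave it
- jar: loose glass jar, 52 mm across, 62 mm tall, on the bench between the plates, nearer the robot; origin at its foot. Leave it
- disc: loose spare grinding disc, 115 mm across, 6 mm thick, flat on the bench beyond the plates; origin under its centre. Leave it
- screwdriver: loose screwdriver with orange handle lying on the bench to the right, near the robot. Leave it
- can: loose grey can, 66 mm across, 110 mm tall, on the bench to the left, near the robot; origin at its foot. Leave it

How it is judged:
By the outcome, as a careful person would: the job done as asked, in the order asked, and still so for the second after the job is handed in, while the arm keeps its last pose, push and grip.
It also fails if it takes over 40 s, if anything falls off the work surface, if the arm or the gripper's body presses on something with over 40 N, if the wrist force passes 120 N, or if a joint passes its speed limit or range.

## Working session

There is one attempt and no reset: what is moved stays moved. The work goes in short steps, Python scripts to look and compute and a shell command to move; the robot and the scene stay as the last step left them, time stands still between calls to the robot, and variables do not carry over. Pictures are saved under pics/ and viewed, at most 10 in all, crops included, and the job is handed in when it is done.

```bash
mkdir -p pics; ls; cat > h.py <<'E'
import numpy as np, cv2
from bench import ctrl
def ray(im,px):
    d=np.array([(px[0]-im["cx"])/im["fx"],(px[1]-im["cy"])/im["fy"]]);u=d.copy()
    for _ in range(20): u=d/(1+im["k1"]*(u@u))
    R=np.array(im["R"]);t=np.array(im["t"]).ravel()
    return -R.T@t, R.T@np.array([u[0],u[1],1.])
def at_z(im,px,z):
    c,d=ray(im,px); return c+d*(z-c[2])/d[2]
def proj(im,X):
    X=np.atleast_2d(X)@np.array(im["R"]).T+np.array(im["t"]).ravel()
    u=X[:,:2]/X[:,2:]; u=u*(1+im["k1"]*(u**2).sum(1,keepdims=True))
    return u*[im["fx"],im["fy"]]+[im["cx"],im["cy"]]
E
python3 - <<'E'
from h import *
for n in("top","side"):
    im=ctrl.get_image(n); cv2.imwrite(f"pics/{n}0.png",im["pixels"])
    c=ray(im,(280,210)); print(n,c[0],c[1],at_z(im,(280,210),.05))
    for l in["wavy_plate","plain_plate","bead_0","bead_3","bead_6","socket","nut","jar","can"]:
        for r in ctrl.silhouettes(l,im)[:3]:
            print(l,round(r["p"],2),np.round(r["at"],1),r["region"].sum(),np.round(at_z(im,r["at"],.05)[:2],3))
s=ctrl.get_state();print({k:np.round(v,3) for k,v in s.items()},ctrl.finger_overhang)
E
```

```text
pics
top [ 0.46087375 -0.0018675   1.3894331 ] [ 0.04254986  0.01191732 -0.99912301] [0.51791647 0.01410896 0.05      ]
wavy_plate 0.84 [358.1 205.4] 3661 [ 0.529 -0.194]
plain_plate 0.93 [219.3 192.8] 3919 [0.565 0.177]
bead_0 0.89 [359.1 202.8] 3611 [ 0.536 -0.197]
bead_3 0.89 [359.1 202.8] 3611 [ 0.536 -0.197]
bead_6 0.89 [359.1 202.8] 3611 [ 0.536 -0.197]
nut 0.46 [338.7 192.3] 82 [ 0.564 -0.143]
jar 0.57 [277.  241.9] 302 [0.433 0.023]
can 0.63 [138.3 264.7] 727 [0.373 0.397]
side [ 0.11495604 -0.85829601  0.86573584] [ 0.34528715  0.69501719 -0.6307311 ] [0.5615221  0.04058218 0.05      ]
wavy_plate 0.72 [311.3 273.1] 3431 [ 0.522 -0.203]
plain_plate 0.68 [279.5 365.2] 765 [ 0.346 -0.387]
plain_plate 0.57 [259.7 189.6] 1916 [0.551 0.151]
bead_0 0.82 [309.  271.8] 3609 [ 0.519 -0.197]
bead_0 0.4 [281.7 363.9] 645 [ 0.351 -0.387]
bead_3 0.82 [309.  271.8] 3609 [ 0.519 -0.197]
bead_3 0.4 [281.7 363.9] 645 [ 0.351 -0.387]
bead_6 0.82 [309.  271.8] 3609 [ 0.519 -0.197]
bead_6 0.4 [281.7 363.9] 645 [ 0.351 -0.387]
socket 0.68 [246.8 186.2] 94 [0.525 0.183]
socket 0.67 [315.7 268.6] 3651 [ 0.538 -0.195]
nut 0.56 [312.3 253.1] 92 [ 0.557 -0.146]
jar 0.79 [243.6 235.6] 457 [ 0.431 -0.01 ]
can 0.81 [178.  160.7] 760 [0.387 0.405]
can 0.37 [311.8 270.8] 3569 [ 0.526 -0.197]
can 0.15 [340.  209.3] 795 [ 0.71  -0.031]
{'time': np.float64(1.0), 'joint_positions': array([-1.136,  0.321, -0.07 ,  1.45 ,  0.023,  1.371, -0.057]), 'qd': array([ 0.001, -0.001, -0.   ,  0.001,  0.   , -0.001, -0.001]), 'joint_torque': array([ 1.0000e-03, -4.9113e+01, -4.0300e-01, -3.1278e+01, -6.4000e-02,
        3.4000e-02,  0.0000e+00]), 'position': array([0.266, 0.593, 0.405]), 'tool_rot': array([0.656, 3.072, 0.   ]), 'ft_force': array([-0.044,  0.744, -0.568]), 'torque': array([0.03 , 0.012, 0.029]), 'grip_force': np.float64(0.0), 'grip_width': np.float64(1.001)} 0.1822
```

```bash
python3 - <<'E'
import cv2,numpy as np
a=cv2.imread("pics/top0.png");b=cv2.imread("pics/side0.png")
cv2.imwrite("pics/topc.png",cv2.resize(a[130:280,260:460],None,fx=4,fy=4,interpolation=cv2.INTER_CUBIC))
cv2.imwrite("pics/sidec.png",cv2.resize(b[200:350,210:410],None,fx=4,fy=4,interpolation=cv2.INTER_CUBIC))
E
```

```text
(no output)
```

View pics/topc.png

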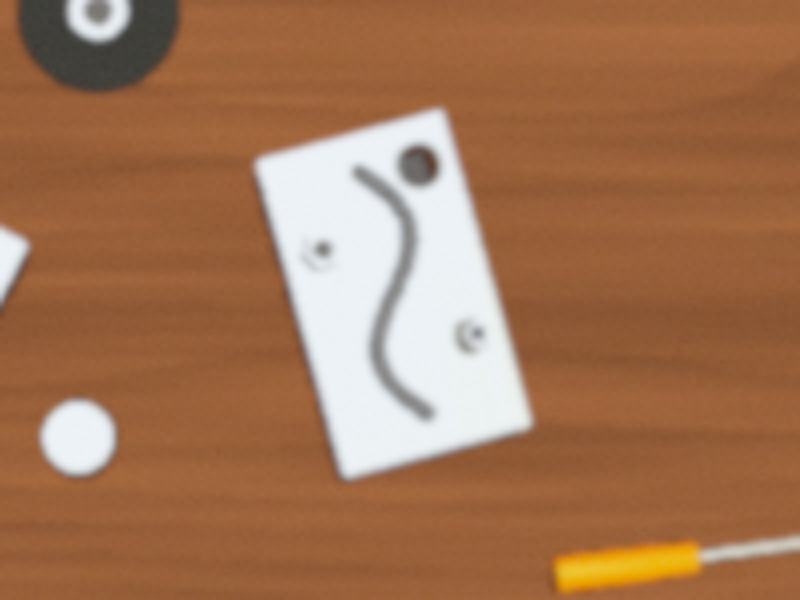

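View pics/sidec.png

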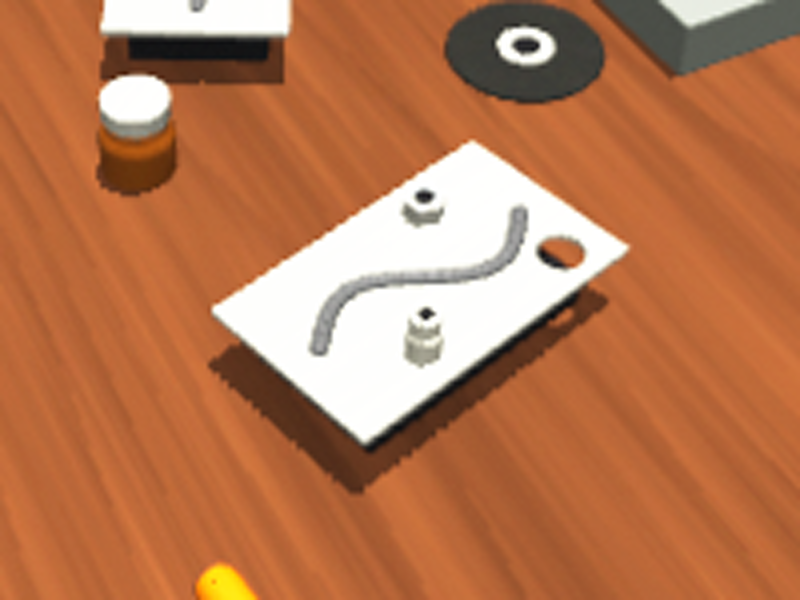

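View pics/top0.png

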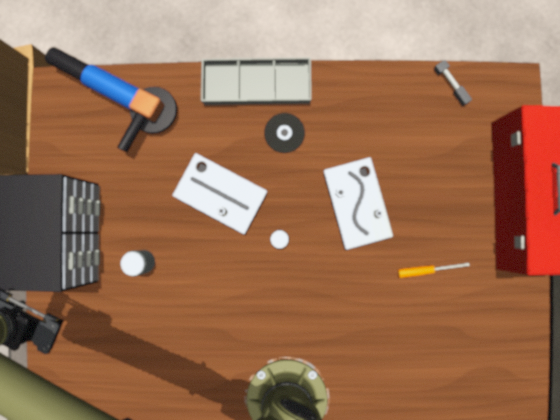

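The wavy plate is on the right: its hole is at top-picture (364,171), and the bead runs from (350,172) to (367,233). The socket and nut stand clear in the hollows. Next I fit the pose.

```bash
cat >> h.py <<'E'
def bead(y): return np.c_[.022*np.sin(np.pi*y/.084),y]
def toworld(p,xy,z):
    x,y,a=p; c,s=np.cos(a),np.sin(a); xy=np.atleast_2d(xy)
    return np.c_[x+c*xy[:,0]-s*xy[:,1], y+s*xy[:,0]+c*xy[:,1], np.full(len(xy),z)]
E
cat > fit.py <<'E'
from h import *
from scipy.optimize import minimize
from scipy.ndimage import map_coordinates
import json
res=[]
for n in("top","side"):
    im=ctrl.get_image(n); px=im["pixels"]
    r=[k for k in ctrl.silhouettes("wavy_plate",im)][0]["region"].astype(np.uint8)
    r=cv2.dilate(r,np.ones((9,9)))
    w=((px.min(2)>120)&(r>0)).astype(np.uint8)
    cs=max(cv2.findContours(w,cv2.RETR_EXTERNAL,cv2.CHAIN_APPROX_NONE)[0],key=cv2.contourArea)[:,0]
    P=np.array([at_z(im,q,.045)[:2] for q in cs])
    (c,sz,ang)=cv2.minAreaRect((P*1000).astype(np.float32)); print(n,"rect",c,sz,ang)
    g=cv2.GaussianBlur(px.max(2).astype(float),(0,0),1.0)
    ys=np.linspace(-.084,.084,60)
    def cost(p):
        q=proj(im,toworld(p,bead(ys),.0545)); return map_coordinates(g,[q[:,1],q[:,0]],order=1).mean()
    best=min((minimize(cost,[c[0]/1e3+dx,c[1]/1e3+dy,np.radians(a)],method="Nelder-Mead",options=dict(initial_simplex=np.array([c[0]/1e3+dx,c[1]/1e3+dy,np.radians(a)])+np.vstack([np.zeros(3),np.diag([.006,.006,.06])]),xatol=1e-5,fatol=1e-3)) for a in(105,) for dx in(-.005,0,.005) for dy in(-.005,0,.005)),key=lambda o:o.fun)
    print("bead fit",best.x,np.degrees(best.x[2]),best.fun)
    hole=proj(im,toworld(best.x,[[-.04,-.078]],.045)); print("hole px",hole)
    res.append(best.x)
print("diff",res[0]-res[1]); p=np.mean(res,0); print("pose",p); json.dump(list(p),open("pose.json","w"))
print(np.round(toworld(p,bead(np.linspace(-.084,.084,7)),.055),4))
E
python3 fit.py
```

```text
top rect (536.4935913085938, -194.8213348388672) (226.20053100585938, 136.43942260742188) 14.966314315795898
bead fit [ 0.53591669 -0.19316749  1.83783182] 105.30000699148722 155.94222890626668
hole px [[363.54052951 171.00239467]]
side rect (538.9069213867188, -192.67686462402344) (224.06736755371094, 134.051513671875) 15.089159965515137
bead fit [ 0.534018   -0.20081059  1.84697474] 105.82385771854297 161.85862063560614
hole px [[349.80768983 264.9427309 ]]
diff [ 0.0018987   0.0076431  -0.00914292]
pose [ 0.53496735 -0.19698904  1.84240328]
[[ 0.6159 -0.1745  0.055 ]
 [ 0.594  -0.2003  0.055 ]
 [ 0.5671 -0.2078  0.055 ]
 [ 0.535  -0.197   0.055 ]
 [ 0.5029 -0.1861  0.055 ]
 [ 0.4759 -0.1937  0.055 ]
 [ 0.454  -0.2195  0.055 ]]
```

```bash
python3 - <<'E'
from h import *
p0=[.5370,-.1938,np.radians(105.1)]
ys=np.linspace(-.084,.084,13)
out=[]
for n,(x,y) in(("top",(315,150)),("side",(255,225))):
    im=ctrl.get_image(n); c=cv2.resize(im["pixels"][y:y+110,x:x+130],None,fx=5,fy=5,interpolation=cv2.INTER_CUBIC)
    for p,col in((p0,(0,0,255)),([.534,-.2008,1.847],(255,0,0)) ):
        X=np.vstack([toworld(p,bead(ys),.055),toworld(p,[[-.065,-.11],[.065,-.11],[.065,.11],[-.065,.11],[-.04,-.078]],.045)])
        for q in proj(im,X): cv2.circle(c,tuple(int(v) for v in (q-[x,y]+.5)*5),3,col,-1)
    out.append(c)
    
cv2.imwrite("pics/ovt.png",out[0]);cv2.imwrite("pics/ovs.png",out[1])
E
```

```text
(no output)
```

View pics/ovs.png

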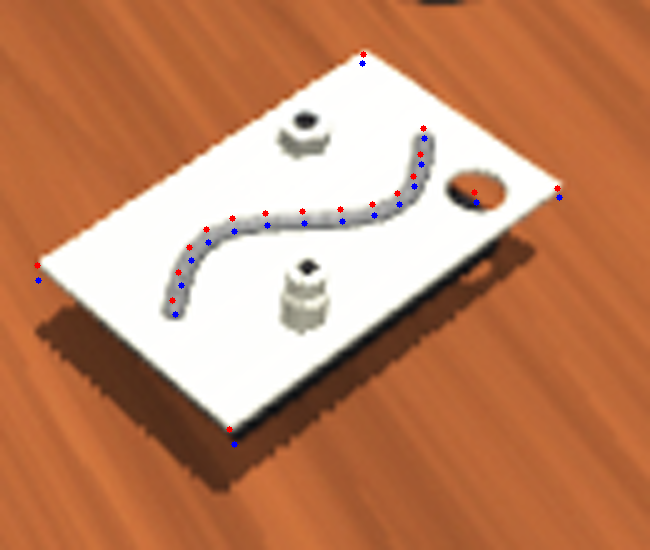

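View pics/ovt.png

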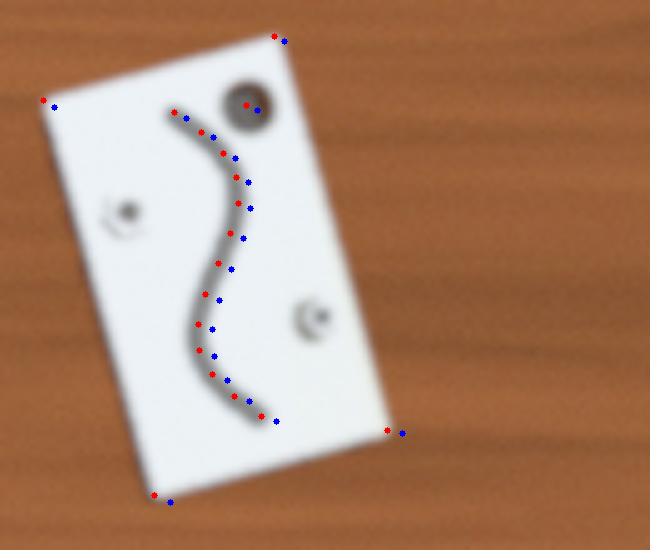

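Red (plate centre about (0.536, -0.194), yaw 105.2°) matches the corners and hole in both views. In the side view the band lies a bit below the crest points, as expected for a rounded bead. I take that pose and plan the approach.

```bash
cat > plan.py <<'E'
from h import *
import sys
from scipy.spatial.transform import Rotation as Ro
POSE=[.5362,-.1940,np.radians(105.2)]
def rel(W):
    s=ctrl.get_state(); R=Ro.from_rotvec(s["tool_rot"]).as_matrix()
    return (np.atleast_2d(W)-s["position"])@R/.2
if __name__=="__main__":
    s=ctrl.get_state(); print(s["time"],s["position"],s["ft_force"]); print(Ro.from_rotvec(s["tool_rot"]).as_matrix().round(3))
    W=toworld(POSE,bead(np.array([-.084])),.055); print(W); print("to 30mm above start",rel(W+[0,0,.03+ctrl.finger_overhang]))
E
python3 plan.py
```

```text
1.3 [0.26554392 0.59329862 0.40477758] [ 0.2071545  -0.43257997  0.26178698]
[[-0.913  0.409  0.   ]
 [ 0.409  0.913  0.   ]
 [-0.     0.    -1.   ]]
[[ 0.61726139 -0.17197611  0.055     ]]
to 30mm above start [[-3.16825348 -2.77416541  0.68784489]]
```

```bash

python3 -m jog '{"translation":[[-0.2,-0.175,0],[-0.4,-0.35,0],[-0.6,-0.525,0],[-0.8,-0.7,0],[-1,-0.875,0]],"yaw":[0,0,0,0,0],"jaw":[1,1,1,1,1]}' 10
python3 -m jog '{"translation":[[-0.2,-0.175,0],[-0.4,-0.35,0],[-0.6,-0.525,0],[-0.8,-0.7,0],[-1,-0.875,0]],"yaw":[0,0,0,0,0],"jaw":[1,1,1,1,1]}'
python3 -m jog '{"translation":[[-0.2,-0.175,0],[-0.4,-0.35,0],[-0.6,-0.525,0],[-0.8,-0.7,0],[-1,-0.875,0],[-1,-0.875,0]],"yaw":[0,0,0,0,0,0],"jaw":[1,1,1,1,1,1]}'
python3 plan.py
```

```text
time: 1.92
position: [0.377, 0.3504, 0.4051]
tool_rot: [0.655, 3.072, 0.001]
ft_force: [1.1, 0.3, 0.0]
grip_width: 0.518
grip_force: 0.0
time: 2.55
position: [0.4881, 0.1088, 0.4052]
tool_rot: [0.656, 3.072, 0.001]
ft_force: [-0.2, 0.2, 0.1]
grip_width: 0.02
grip_force: 0.0
time: 3.3
position: [0.5988, -0.1361, 0.4045]
tool_rot: [0.668, 3.069, -0.006]
ft_force: [0.2, 0.1, 0.8]
grip_width: 0.004
grip_force: 0.0
3.3 [ 0.59877457 -0.13607668  0.40454354] [0.22336939 0.05191386 0.8313472 ]
[[-0.91   0.416 -0.   ]
 [ 0.416  0.91  -0.004]
 [-0.001 -0.003 -1.   ]]
[[ 0.61726139 -0.17197611  0.055     ]]
to 30mm above start [[-0.15779483 -0.12248382  0.68734488]]
```

```bash

python3 -m jog '{"translation":[[-0.05,-0.04,0.14],[-0.1,-0.08,0.28],[-0.158,-0.122,0.42],[-0.158,-0.122,0.55],[-0.158,-0.122,0.65],[-0.158,-0.122,0.68],[-0.158,-0.122,0.68],[-0.158,-0.122,0.68]],"yaw":[0,0,0,0,0,0,0,0],"jaw":[1,1,1,1,1,1,1,1]}'
python3 plan.py
python3 - <<'E'
from plan import *
s=ctrl.get_state();tip=s["position"]+Ro.from_rotvec(s["tool_rot"]).as_matrix()[:,2]*ctrl.finger_overhang;print("tip",tip)
o=[]
for n in("top","side"):
    im=ctrl.get_image(n);W=np.vstack([tip,toworld(POSE,bead(np.array([-.084])),.055)]);Q=proj(im,W)
    x,y=(Q[1]-[32,37]).astype(int); c=cv2.resize(im["pixels"][y:y+75,x:x+65],None,fx=6,fy=6,interpolation=cv2.INTER_CUBIC)
    for q,col in zip(Q,((0,0,255),(255,0,0))): cv2.circle(c,tuple(int(v) for v in (q-[x,y]+.5)*6),3,col,-1)
    o.append(c)
cv2.imwrite("pics/near.png",np.hstack(o))
E
```

```text
time: 4.3
position: [0.6181, -0.1661, 0.27]
tool_rot: [0.655, 3.07, 0.0]
ft_force: [-0.6, -0.6, -0.0]
grip_width: 0.004
grip_force: 0.0
4.3 [ 0.61807658 -0.16613176  0.27001453] [-0.61535992 -0.60162466 -0.04954971]
[[-0.913  0.408  0.002]
 [ 0.408  0.913 -0.   ]
 [-0.002  0.001 -1.   ]]
[[ 0.61726139 -0.17197611  0.055     ]]
to 30mm above start [[-0.00818052 -0.02835017  0.01406807]]
tip [ 0.6184541  -0.16615606  0.08781492]
```

View pics/near.png

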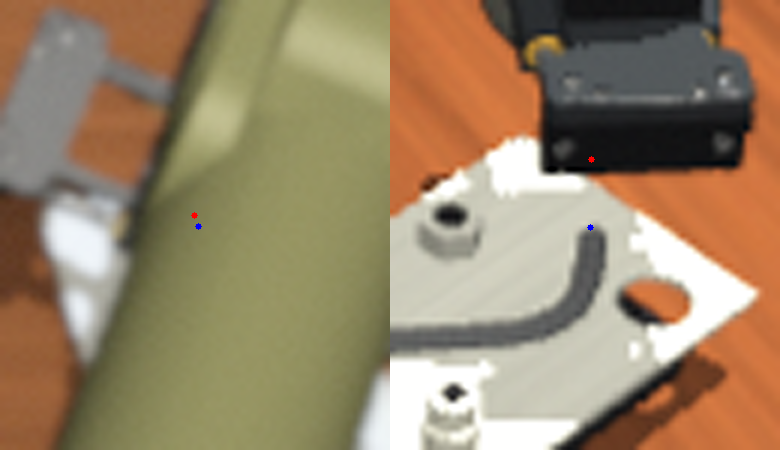

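```bash
python3 -c "
from bench import ctrl;print(ctrl.get_state()['joint_positions'])"
```

```text
[-0.21242296  0.43186472  0.55116525  1.65240596 -0.24589844  1.12517514
  1.55415837]
```

```bash
python3 -m jog '{"translation":[[-0.004,-0.014,0],[-0.008,-0.028,0]],"yaw":[0.05,0.1],"jaw":[1,1]}'; python3 -c "
from bench import ctrl;print(ctrl.get_state()['joint_positions'])"
```

```text
time: 4.65
position: [0.617, -0.1721, 0.2695]
tool_rot: [1.136, 2.928, 0.001]
ft_force: [0.4, -0.3, 0.1]
grip_width: 0.004
grip_force: 0.0
[-0.24851551  0.44575396  0.61241891  1.65249358 -0.27813339  1.13043053
  1.26802356]
```

Positive yaw lowers joint 7, so that is the right direction. I continue to 90°.

```bash
python3 -m jog '{"translation":[[0,0,0],[0,0,0],[0,0,0],[0,0,0],[0,0,0],[0,0,0],[0,0,0],[0,0,0]],"yaw":[0.05,0.1,0.15,0.2,0.25,0.3,0.35,0.4],"jaw":[1,1,1,1,1,1,1,1]}'
python3 -m jog '{"translation":[[0,0,0],[0,0,0]],"yaw":[0,0],"jaw":[1,1]}'
python3 plan.py
python3 - <<'E'
from plan import *
s=ctrl.get_state();tip=s["position"]+Ro.from_rotvec(s["tool_rot"]).as_matrix()[:,2]*ctrl.finger_overhang;print("tip",tip)
o=[]
for n in("top","side"):
    im=ctrl.get_image(n);W=np.vstack([tip,toworld(POSE,bead(np.array([-.084])),.055)]);Q=proj(im,W)
    x,y=(Q[1]-[32,37]).astype(int); c=cv2.resize(im["pixels"][y:y+75,x:x+65],None,fx=6,fy=6,interpolation=cv2.INTER_CUBIC)
    for q,col in zip(Q,((0,0,255),(255,0,0))): cv2.circle(c,tuple(int(v) for v in (q-[x,y]+.5)*6),3,col,-1)
    o.append(c)
cv2.imwrite("pics/near2.png",np.hstack(o))
E
```

```text
time: 5.65
position: [0.617, -0.1719, 0.2694]
tool_rot: [2.64, 1.702, 0.002]
ft_force: [0.2, -0.1, -0.5]
grip_width: 0.005
grip_force: 0.0
time: 5.9
position: [0.6169, -0.1718, 0.2691]
tool_rot: [2.634, 1.712, 0.001]
ft_force: [-0.3, -0.0, -0.2]
grip_width: 0.002
grip_force: 0.0
5.9 [ 0.61692976 -0.17184454  0.26905592] [-0.25832709 -0.01383844 -0.18726478]
[[ 0.406  0.914  0.001]
 [ 0.914 -0.406  0.   ]
 [ 0.     0.    -1.   ]]
[[ 0.61726139 -0.17197611  0.055     ]]
to 30mm above start [[6.88543425e-05 1.77819664e-03 9.28044881e-03]]
tip [ 0.61702891 -0.17182587  0.08685595]
```

View pics/near2.png

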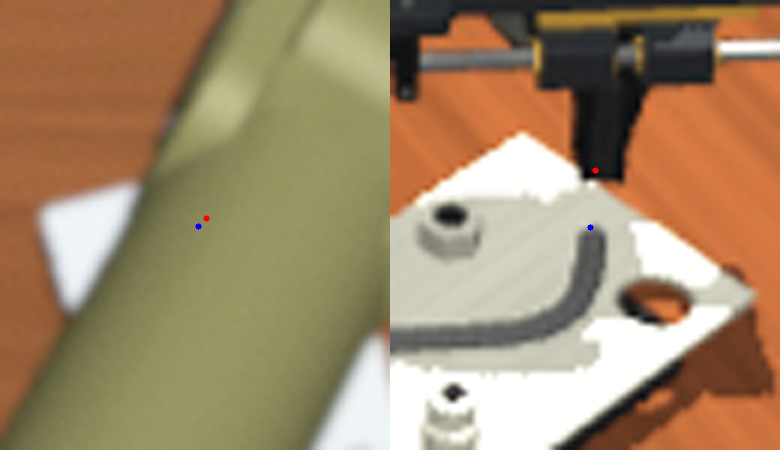

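Seen from the side, the shut fingertips hang just above the bead's start, within about 2 mm of the projection. I start down.

```bash
python3 -m jog '{"translation":[[0,0.002,0.04],[0,0.002,0.08],[0,0.002,0.11],[0,0.002,0.13],[0,0.002,0.14],[0,0.002,0.14],[0,0.002,0.14],[0,0.002,0.14]],"yaw":[0,0,0,0,0,0,0,0],"jaw":[1,1,1,1,1,1,1,1]}'
for i in 1 2; do python3 -m jog '{"translation":[[0,0,0.003],[0,0,0.006],[0,0,0.006]],"yaw":[0,0,0],"jaw":[1,1,1]}'|egrep 'time|pos|force'; done
```

```text
time: 7.0
position: [0.6172, -0.1721, 0.241]
tool_rot: [2.636, 1.708, 0.001]
ft_force: [0.4, 0.1, -0.5]
grip_width: 0.01
grip_force: 0.0
time: 7.38
position: [0.6172, -0.1721, 0.2395]
ft_force: [0.1, -0.3, 0.5]
grip_force: 0.0
time: 7.75
position: [0.6171, -0.1721, 0.2383]
ft_force: [-0.4, -0.1, -0.1]
grip_force: 0.0
```

```bash
for i in 1 2 3; do python3 -m jog '{"translation":[[0,0,0.004],[0,0,0.004]],"yaw":[0,0],"jaw":[1,1]}'|egrep 'time|pos|ft_force'; done
```

```text
time: 8.0
position: [0.6172, -0.1721, 0.2375]
ft_force: [-0.1, -0.2, 0.3]
time: 8.25
position: [0.6172, -0.172, 0.2367]
ft_force: [-0.8, 0.1, -0.5]
time: 8.5
position: [0.6171, -0.1721, 0.2359]
ft_force: [-0.2, -0.4, 0.7]
```

```bash
for i in 1 2 ; do python3 -m jog '{"translation":[[0,0,0.004],[0,0,0.004]],"yaw":[0,0],"jaw":[1,1]}'|egrep 'time|pos|ft_force'; done
```

```text
time: 8.75
position: [0.6172, -0.172, 0.2351]
ft_force: [0.9, -0.6, -0.3]
time: 9.0
position: [0.6171, -0.1721, 0.2343]
ft_force: [0.3, 0.3, -0.1]
```

```bash
for i in 1 2 3; do python3 -m jog '{"translation":[[0,0,0.003],[0,0,0.003]],"yaw":[0,0],"jaw":[1,1]}'|egrep 'time|pos|ft_force'; done
python3 - <<'E'
from plan import *
s=ctrl.get_state();tip=s["position"]+Ro.from_rotvec(s["tool_rot"]).as_matrix()[:,2]*ctrl.finger_overhang;print("tip",tip)
im=ctrl.get_image("side");Q=proj(im,np.vstack([tip,toworld(POSE,bead(np.array([-.084])),.055)]))
x,y=(Q[1]-[35,35]).astype(int);c=cv2.resize(im["pixels"][y:y+60,x:x+70],None,fx=10,fy=10,interpolation=cv2.INTER_CUBIC)
for q,col in zip(Q,((0,0,255),(255,0,0))): cv2.circle(c,tuple(int(v) for v in (q-[x,y]+.5)*10),3,col,-1)
cv2.imwrite("pics/touch.png",c)
E
```

```text
time: 9.25
position: [0.6172, -0.1721, 0.2337]
ft_force: [-0.5, 0.7, 0.7]
time: 9.5
position: [0.6172, -0.1721, 0.2331]
ft_force: [-0.7, 0.2, -0.3]
time: 9.75
position: [0.6172, -0.1721, 0.2327]
ft_force: [-0.7, -0.6, 1.3]
tip [ 0.61724667 -0.17212344  0.05049101]
```

View pics/touch.png

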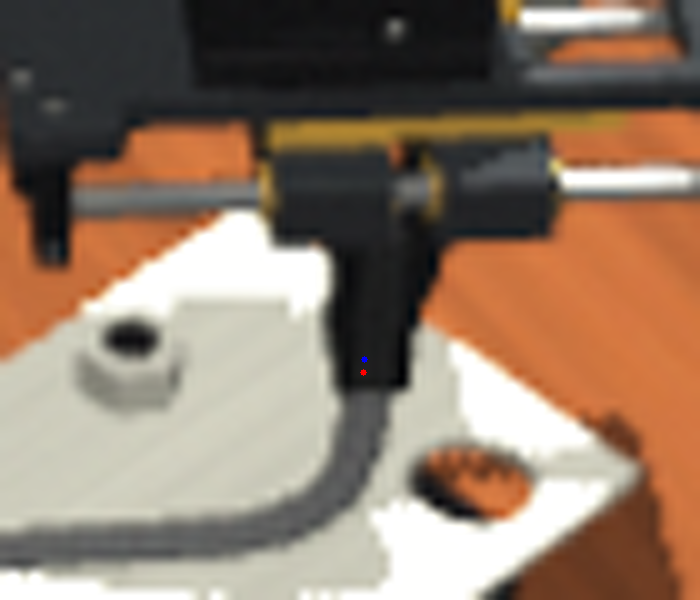

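The fingertips sit on the start of the bead, with the near lower edge at crop (372,388) straddling the band. The force is just starting to rise.

```bash
for i in 1 2; do python3 -m jog '{"translation":[[0,0,0.003],[0,0,0.003]],"yaw":[0,0],"jaw":[1,1]}'|egrep 'time|pos|ft_force'; done
```

```text
time: 10.05
position: [0.6172, -0.1721, 0.2322]
ft_force: [-1.1, -0.2, 2.5]
time: 10.3
position: [0.6172, -0.1721, 0.2315]
ft_force: [-0.9, 0.3, 3.3]
```

Contact at about 3 N, with the crest near z = 50.5 mm. That agrees with 40+5+5 mm and with the side view. Now the path rows.

```bash
cat > path.py <<'E'
from plan import *
yy=np.linspace(-.084,.084,2001);W=toworld(POSE,bead(yy),0);L=np.r_[0,np.cumsum(np.linalg.norm(np.diff(W,axis=0),axis=1))]
N=40;P=np.c_[[np.interp(np.linspace(0,L[-1],N+1),L,W[:,k]) for k in range(2)]].T
s=ctrl.get_state();R=Ro.from_rotvec(s["tool_rot"]).as_matrix()[:2,:2];R/=np.linalg.norm(R,axis=0)
k=int(sys.argv[1]); print("L",L[-1],"err now",s["position"][:2]-P[k],s["position"][2],s["ft_force"].round(1))
for c in range(k,N,8):
    print(c,[[float(v) for v in r] for r in ((P[c+1:c+9]-P[c])@R/.2).round(3)])
E
python3 path.py 0
```

```text
L 0.19357613972633608 err now [-4.25955875e-05 -1.44870356e-04] 0.23147220226064563 [-0.9  0.3  3.3]
0 [[-0.024, -0.005], [-0.047, -0.01], [-0.071, -0.015], [-0.094, -0.021], [-0.117, -0.029], [-0.14, -0.037], [-0.162, -0.048], [-0.183, -0.06]]
8 [[-0.019, -0.015], [-0.036, -0.033], [-0.049, -0.052], [-0.06, -0.074], [-0.069, -0.097], [-0.075, -0.12], [-0.079, -0.144], [-0.081, -0.168]]
16 [[-0.001, -0.024], [-0.002, -0.048], [-0.002, -0.073], [-0.002, -0.097], [-0.002, -0.121], [-0.003, -0.145], [-0.003, -0.169], [-0.005, -0.193]]
24 [[-0.003, -0.024], [-0.007, -0.048], [-0.012, -0.071], [-0.021, -0.094], [-0.032, -0.116], [-0.046, -0.135], [-0.062, -0.153], [-0.081, -0.168]]
32 [[-0.021, -0.013], [-0.042, -0.023], [-0.065, -0.032], [-0.088, -0.039], [-0.112, -0.045], [-0.135, -0.051], [-0.159, -0.056], [-0.183, -0.06]]
```

```bash
python3 -m jog '{"translation":[[-0.024,-0.005,0],[-0.047,-0.01,0],[-0.071,-0.015,0],[-0.094,-0.021,0],[-0.117,-0.029,0],[-0.14,-0.037,0],[-0.162,-0.048,0],[-0.183,-0.06,0]],"yaw":[0,0,0,0,0,0,0,0],"jaw":[1,1,1,1,1,1,1,1]}'; python3 path.py 8
```

```text
time: 11.3
position: [0.5911, -0.2009, 0.2314]
tool_rot: [2.636, 1.708, 0.0]
ft_force: [2.1, 2.5, 3.0]
grip_width: 0.005
grip_force: 1.6
L 0.19357613972633608 err now [-0.00028674 -0.00053253] 0.23141899567540647 [2.1 2.5 3. ]
8 [[-0.019, -0.015], [-0.036, -0.033], [-0.05, -0.052], [-0.06, -0.074], [-0.069, -0.097], [-0.075, -0.12], [-0.079, -0.144], [-0.081, -0.168]]
16 [[-0.001, -0.024], [-0.002, -0.048], [-0.002, -0.073], [-0.002, -0.097], [-0.002, -0.121], [-0.003, -0.145], [-0.003, -0.169], [-0.005, -0.193]]
24 [[-0.003, -0.024], [-0.007, -0.048], [-0.012, -0.071], [-0.021, -0.094], [-0.032, -0.116], [-0.046, -0.135], [-0.062, -0.153], [-0.081, -0.168]]
32 [[-0.021, -0.013], [-0.042, -0.023], [-0.065, -0.032], [-0.088, -0.039], [-0.112, -0.045], [-0.135, -0.051], [-0.159, -0.055], [-0.183, -0.06]]
```

```bash
python3 -m jog '{"translation":[[-0.019,-0.015,0],[-0.036,-0.033,0],[-0.05,-0.052,0],[-0.06,-0.074,0],[-0.069,-0.097,0],[-0.075,-0.12,0],[-0.079,-0.144,0],[-0.081,-0.168,0]],"yaw":[0,0,0,0,0,0,0,0],"jaw":[1,1,1,1,1,1,1,1]}'; python3 path.py 16 | head -2
```

```text
time: 12.3
position: [0.5536, -0.2017, 0.2314]
tool_rot: [2.636, 1.708, -0.0]
ft_force: [2.1, -0.5, 3.1]
grip_width: 0.003
grip_force: 1.5
L 0.19357613972633608 err now [-0.00040338 -0.00022052] 0.23138606179921445 [ 2.1 -0.5  3.1]
16 [[-0.001, -0.024], [-0.002, -0.048], [-0.002, -0.073], [-0.002, -0.097], [-0.002, -0.121], [-0.003, -0.145], [-0.003, -0.169], [-0.005, -0.193]]
```

```bash
python3 -m jog '{"translation":[[-0.001,-0.024,0],[-0.002,-0.048,0],[-0.002,-0.073,0],[-0.002,-0.097,0],[-0.002,-0.121,0],[-0.003,-0.145,0],[-0.003,-0.169,0],[-0.005,-0.193,0]],"yaw":[0,0,0,0,0,0,0,0],"jaw":[1,1,1,1,1,1,1,1]}'; python3 path.py 24 | head -2
```

```text
time: 13.3
position: [0.5181, -0.1866, 0.2314]
tool_rot: [-2.636, -1.709, -0.0]
ft_force: [1.7, -0.7, 2.4]
grip_width: 0.009
grip_force: 1.6
L 0.19357613972633608 err now [-2.70765004e-04 -9.82374530e-05] 0.23136379407585617 [ 1.7 -0.7  2.4]
24 [[-0.003, -0.024], [-0.007, -0.048], [-0.012, -0.071], [-0.021, -0.094], [-0.032, -0.116], [-0.046, -0.135], [-0.062, -0.153], [-0.081, -0.168]]
```

```bash
python3 -m jog '{"translation":[[-0.003,-0.024,0.001],[-0.007,-0.048,0.001],[-0.012,-0.071,0.001],[-0.021,-0.094,0.001],[-0.032,-0.116,0.001],[-0.046,-0.135,0.001],[-0.062,-0.153,0.001],[-0.081,-0.168,0.001]],"yaw":[0,0,0,0,0,0,0,0],"jaw":[1,1,1,1,1,1,1,1]}'; python3 path.py 32 | head -2
```

```text
time: 14.3
position: [0.4807, -0.1878, 0.2311]
tool_rot: [-2.636, -1.708, -0.0]
ft_force: [1.4, 1.6, 3.1]
grip_width: 0.002
grip_force: 1.6
L 0.19357613972633608 err now [-0.00036123 -0.00013473] 0.23106013150956028 [1.4 1.6 3.1]
32 [[-0.021, -0.013], [-0.042, -0.023], [-0.065, -0.032], [-0.088, -0.039], [-0.112, -0.045], [-0.135, -0.051], [-0.159, -0.056], [-0.183, -0.06]]
```

```bash
python3 -m jog '{"translation":[[-0.021,-0.013,0],[-0.042,-0.023,0],[-0.065,-0.032,0],[-0.088,-0.039,0],[-0.112,-0.045,0],[-0.135,-0.051,0],[-0.158,-0.055,0],[-0.181,-0.059,0]],"yaw":[0,0,0,0,0,0,0,0],"jaw":[1,1,1,1,1,1,1,1]}'
python3 -m jog '{"translation":[[0,0,0],[0,0,0],[0,0,0],[0,0,0]],"yaw":[0,0,0,0],"jaw":[1,1,1,1]}'; python3 path.py 40
python3 - <<'E'
from plan import *
s=ctrl.get_state();tip=s["position"]+Ro.from_rotvec(s["tool_rot"]).as_matrix()[:,2]*ctrl.finger_overhang;print("tip",tip)
im=ctrl.get_image("side");Q=proj(im,np.vstack([tip,toworld(POSE,bead(np.array([.084])),.05)]))
x,y=(Q[1]-[30,35]).astype(int);c=cv2.resize(im["pixels"][y:y+60,x:x+80],None,fx=9,fy=9,interpolation=cv2.INTER_CUBIC)
for q,col in zip(Q,((0,0,255),(255,0,0))): cv2.circle(c,tuple(int(v) for v in (q-[x,y]+.5)*9),3,col,-1)
cv2.imwrite("pics/end.png",c)
E
```

```text
time: 15.3
position: [0.4553, -0.2163, 0.2311]
tool_rot: [-2.636, -1.708, 0.0]
ft_force: [1.7, 2.4, 2.7]
grip_width: 0.006
grip_force: 1.6
time: 15.8
position: [0.4551, -0.2166, 0.2311]
tool_rot: [2.636, 1.708, -0.002]
ft_force: [-2.0, -2.0, 3.6]
grip_width: 0.007
grip_force: 1.6
L 0.19357613972633608 err now [-3.73596931e-05 -5.50016015e-04] 0.23105045020601056 [-2.  -2.   3.6]
tip [ 0.45495628 -0.21671371  0.04885056]
```

View pics/end.png

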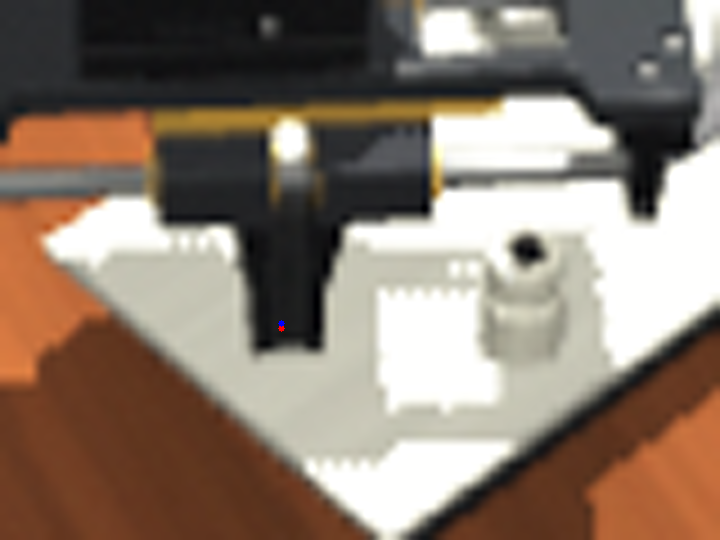

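The fingertips rest on the far end of the bead: projected tip and bead end coincide at crop (281,326). The vertical force is 3.6 N and the socket is undisturbed, so I hand in.

```bash
python3 -c "
from bench import ctrl;print(ctrl.close_job())"
```

```text
the job is handed in; nothing more can be done
None
```

I ran the shut fingertips along the S-bead crest from the hole end to the far end, reading 2.4–3.6 N vertical force at each check, and handed the job in at about 16 s with them still resting lightly there; the last picture showed the socket undisturbed, and the other loose things were not checked again.

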